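# Line up lens mounts against the fence

## Robot

A 7-joint arm with a two-finger parallel gripper is mounted at the origin on the work surface. World frame = base frame: x ahead of the robot, y to its left, z up, the work surface at z = 0. Lengths are in mm, angles in rad, forces in N, time in s.
With the tool pointing down it reaches from about 400 to 875 mm from the base axis. Payload 6.5 kg.
Tool frame: the origin (TCP) lies between the finger pads; the fingertips stand 22 mm ahead of it and the grasp point (between the pads) lies 3 mm ahead of it; z points along the fingers, y is the line along which they close (so a half turn about z gives the same grasp; the last joint's range is limited). The gripper opens to 85 mm and grips with 20 to 120 N. Pads are 22 mm wide; open, the fingers measure 114 mm over their backs; the gripper's body (76 mm by 85 mm) begins 54 mm behind the grasp point. The pads swing forward as they close: fully open they stand 13 mm farther back than shut.
Start: joints at [-1.331, 0.536, -0.004, 1.538, 0.003, 1.067, -0.071], TCP at [195.681, 619.838, 253.29] pointing down, gripper open.
Joint ranges: [-2.7, 2.7], [-0.37, 2.16], [-1.27, 1.26], [0.24, 2.4], [-1.31, 4.45], [0.19, 1.91], [-2.76, 2.76]. Speed limits (rad/s): [2.39, 2.39, 3.14, 3.14, 3.14, 3.14, 3.14].

## Interface

Orientations are given as a rotation vector (axis times angle).
In Python, from cell import * gives the robot as it stands. The module is installed in compiled form; this text tells all that it offers.
- The arm moves only by the shell command python3 -m inch 'ROWS' [FORCE]. ROWS is JSON, a list of rows, each an object of numbers: "x", "y", "z": the shift along the tool's x, y, z in m; "roll": the turn about the tool's z in degrees; "claw": the opening in per cent of the stroke, from 0 (shut) to 100 (fully open). A call has exactly 5 rows; each row shifts and turns the commanded pose from where the row before left it, along the tool's axes as they then stand; what a row does not reach is not made up. A row lasts 1/12 s, in which the tool goes at most 41.7 mm and 7.16 degrees, less where a joint would pass 70% of its speed; a pose out of reach is approached as far as the arm can. A call with a gripper value outside its range is refused whole. The fingers move at their own pace and stop on an object; FORCE is the grip in N (left out, the last holds). Time passes only in rows, so rows that do not move let the fingers close, or fill a call up. It gives the time, the measured TCP pose, the force, the opening and the grip force at its end, in the units of the state.
- get_state(): the state, without advancing time (a new reading comes with each control period).
- camera(name): name is "scene" or "side" or "wrist"; returns the picture (480x640x3 uint8, red, green, blue); there is no depth.
- camera_model(name): a dict with "fx", "fy", "cx", "cy" (pixels), "xyz" and "rotation" of the camera in the world. Camera axes: x right, y up, looking along -z (the intrinsics and any distortion apply to the point x, -y, -z); pixel columns grow to the right and rows downward; lengths in mm; the calibration is good to about 2 mm. The wrist camera is an equidistant fisheye: a pixel r from the principal point sees the ray r / f radians off the axis. A picture is of the moment at which its call begins: read the wrist's pose just before it. camera_model takes no time and is no camera call; for the wrist camera it gives the pose at the moment of the call.
- close_job(): hands the job in; it is judged then, once.
Trained networks look in the newest picture that a camera, given by its name, has taken for a name from the list of things; names that differ only in an ending like _2 or _b are one class to them, and where a whole thing is asked for, a point or a joint stands for the part that bears it (a point fixed in the world has none). Each returns a list of dicts, best first, with "score" (0 to 1); they miss things now and then, are a little off and sometimes report something else, mostly with a low value. They report only what shows in the picture. A call takes as long as a camera call. They do not tell look-alikes from the thing itself.
- look_for(camera, target): "xy" ([column, row] in pixels, amid what is visible of it).
The state is a dict: "time": time; "joints": joint angles; "joint_vel": joint speeds; "joint_efforts": joint torques, N m; "ee_pos": TCP position; "eef_rot": TCP orientation; "wrist_force": force on the tool from outside, world axes, zero at the start; "ft_torque": the same for the moment, N m; "width": finger opening in mm; "grasp_force": force on a finger pad.
Only numpy, scipy, OpenCV 4.12 (cv2) and the standard library are available. Lean on these libraries where they do the work, as an engineer would, in place of code of your own. Each camera call takes 0.05 s, during which the arm holds its last target. There are 200 camera calls.

## Task

Line up the three lens mounts on the black inspection plate in one tight, straight row for scanning: each standing upright with a flat side flush against the fence, the first one against the end stop and the other two following side by side with no gaps. Sliding them is fine; do not tip any over, and leave the other things on the bench alone.

Things in the scene. Friction and masses are not known exactly. Their poses are not given: they have to be found in the camera images.
- plate: Fixed black inspection plate on the bench, 240 (x) x 370 (y) x 12 mm thick. Origin: centre of its underside, on the bench; x points to the fence side, away from the robot; z up; its yaw varies. The fence, part of it, is a straight aluminium bar 340 long (y), 20 thick, 20 mm high above the plate's top (z = 12 mm). Its near face, which the mounts go against, is at x = +75 mm.
- stop: Fixed end stop: aluminium bar 90 (x) x 20 (y) x 20 mm high on the plate, square to the fence and butting on its near face, near the fence's left or right end (it varies; at the other end only a small black knob stands, behind the fence). Origin: centre of its underside, on the plate's top; axes as the plate's. Its inner face, towards the plate's middle, is 10 mm from the origin in y.
- mount1_center (a point): Centre of lens mount 1 of three alike loose steel-coloured parts (about 0.2 kg) that stand on the plate: a square flange 50 x 50 mm, 18 mm thick, with a round collar of 34 mm diameter on top, 40 mm high overall. The point lies on the axis, 20 mm above the underside; x and y are square to the flange's sides, z up.
- mount2_center (a point): Centre of lens mount 2 of three alike loose steel-coloured parts (about 0.2 kg) that stand on the plate: a square flange 50 x 50 mm, 18 mm thick, with a round collar of 34 mm diameter on top, 40 mm high overall. The point lies on the axis, 20 mm above the underside; x and y are square to the flange's sides, z up.
- mount3_center (a point): Centre of lens mount 3 of three alike loose steel-coloured parts (about 0.2 kg) that stand on the plate: a square flange 50 x 50 mm, 18 mm thick, with a round collar of 34 mm diameter on top, 40 mm high overall. The point lies on the axis, 20 mm above the underside; x and y are square to the flange's sides, z up.
- bottle: Bystander: clear bottle with green cap, 62 mm diameter, 190 high, origin under its centre. Leave alone.
- carton: Bystander: cardboard box 90 x 70 x 50 mm high, origin under its centre. Leave alone.
- lens: Bystander: black lens standing upright, 52 mm diameter, 50 high, origin under its centre. Leave alone.
- screwdriver: Bystander: screwdriver about 200 mm long lying on the bench to the right (-y) of the plate. Leave alone.
There are look-alikes about, which are no part of the job. What is shaped like the part that bears mount3_center but blue is not meant. Leave any yellow look-alike of the part that bears mount2_center alone.

How it is judged:
By the outcome, as a careful person would: the job done as asked, in the order asked, and still so for the second after the job is handed in, with the robot touching nothing.
It also fails if it takes over 48 s, if anything falls off the work surface, if the arm or the gripper's body presses on something with over 40 N, if the wrist force passes 120 N, or if a joint passes its speed limit or range.

## Working session

There is one attempt and no reset: what is moved stays moved. The work goes in short steps, Python scripts to look and compute and a shell command to move; the robot and the scene stay as the last step left them, time stands still between calls to the robot, and variables do not carry over. Pictures are saved under pics/ and viewed, at most 10 in all, crops included, and the job is handed in when it is done.

```bash
mkdir -p pics; python3 - <<'E'
from cell import *
import cv2,numpy as np
s=get_state();print(s)
for n in ["scene","side"]:
    cv2.imwrite(f"pics/{n}0.png",camera(n)[:,:,::-1])
    m=camera_model(n);print(n,m)
    for t in ["mount1_center","stop","plate"]:
        print(t,[(np.round(d["xy"]).tolist(),round(d["score"],2)) for d in look_for(n,t)])
E
```

```text
{'time': 0.0, 'joints': array([-1.33119505,  0.53720517, -0.00442411,  1.53887353,  0.00257342,
        1.06732579, -0.07116366]), 'joint_vel': array([ 0.00022935,  0.00118993, -0.0008257 ,  0.00048288,  0.00038454,
        0.00099236,  0.0012312 ]), 'joint_efforts': array([ 5.53099362e-04, -5.83412790e+01,  1.04901373e+00, -2.59092450e+01,
        1.23013675e-02,  9.75930132e-03, -2.46774462e-06]), 'ee_pos': array([195.52165658, 619.25918348, 252.38777287]), 'eef_rot': array([-4.78328780e-01, -3.10480209e+00,  2.82588024e-03]), 'wrist_force': array([ 0.08535171,  0.0080075 , -1.3086854 ]), 'ft_torque': array([-0.01392761,  0.00842827,  0.02088763]), 'grasp_force': 0.0, 'width': 85.33588716658447}
scene {'fx': 514.8417890196797, 'fy': 514.8417890196797, 'cx': 325.6322052430259, 'cy': 235.19970531452864, 'xyz': array([1164.54156382,  519.08452555, 1207.42069459]), 'rotation': array([0.33051145, 0.7045948 , 2.17677622])}
mount1_center [([295.0, 230.0], 0.87)]
stop [([257.0, 232.0], 0.57)]
plate [([312.0, 266.0], 0.66)]
side {'fx': 441.10318757270335, 'fy': 441.10318757270335, 'cx': 313.35282621769926, 'cy': 240.40130427908005, 'xyz': array([  85.3310841 , -676.67650259,  671.82480483]), 'rotation': array([ 0.87816439, -0.23838401, -0.53151233])}
mount1_center [([361.0, 264.0], 0.68), ([358.0, 244.0], 0.55)]
stop [([407.0, 272.0], 0.92), ([313.0, 230.0], 0.23)]
plate [([360.0, 245.0], 0.83)]
```

View pics/scene0.png

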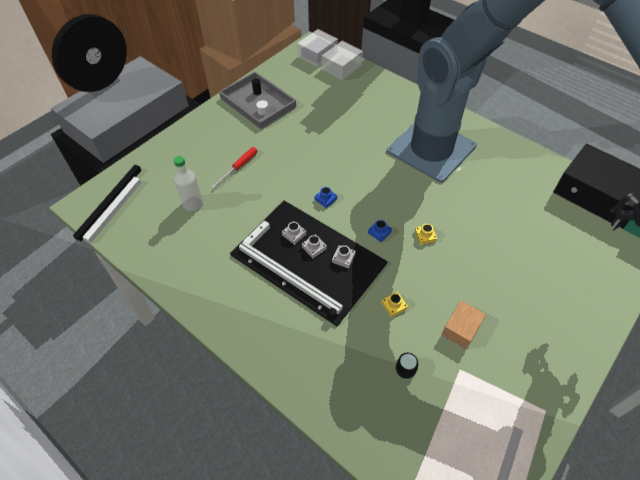

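View pics/side0.png

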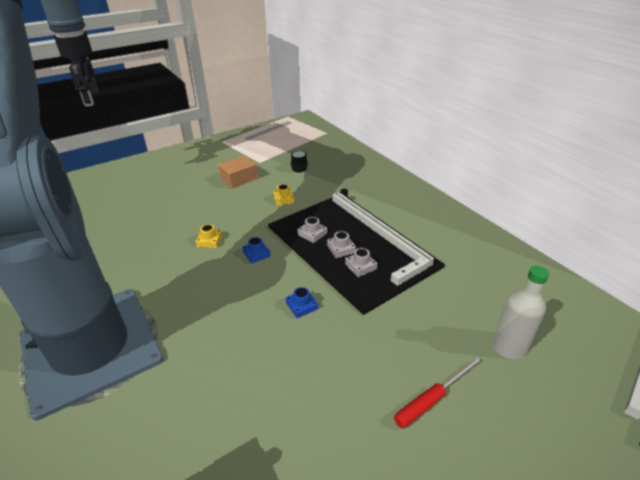

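The scene shows three steel mounts on the plate at about (293,232), (314,245) and (343,256). The stop is at (257,235), at the fence's right (-y) end. The blue and yellow look-alikes are off the plate. The side view agrees: mounts at (312,230), (341,244) and (361,262), stop at (410,270).

```bash
cat > h.py <<'E'
from cell import *
import cv2,numpy as np
from scipy.spatial.transform import Rotation as R
from scipy.optimize import least_squares
def ray(n,px,m=None):
    m=m or camera_model(n);u=(px[0]-m["cx"])/m["fx"];v=(px[1]-m["cy"])/m["fy"]
    if n=="wrist":
        r=np.hypot(u,v);k=np.sin(r)/r if r>1e-9 else 1;d=np.array([u*k,-v*k,-np.cos(r)])
    else: d=np.array([u,-v,-1.])
    return np.array(m["xyz"]),R.from_rotvec(m["rotation"]).apply(d)
def at_z(n,px,z,m=None):
    o,d=ray(n,px,m);return o+d*(z-o[2])/d[2]
def proj(n,P,m=None):
    m=m or camera_model(n);p=R.from_rotvec(m["rotation"]).inv().apply(np.atleast_2d(P)-m["xyz"])
    x,y,z=p[:,0],-p[:,1],-p[:,2]
    if n=="wrist":
        rr=np.hypot(x,y);t=np.arctan2(rr,z)/np.maximum(rr,1e-9);u,v=x*t,y*t
    else:u,v=x/z,y/z
    return np.c_[u*m["fx"]+m["cx"],v*m["fy"]+m["cy"]]
def plate2w(p,L):
    L=np.atleast_2d(L).astype(float);c,s=np.cos(p[2]),np.sin(p[2])
    return np.c_[p[0]+c*L[:,0]-s*L[:,1],p[1]+s*L[:,0]+c*L[:,1],L[:,2]]
E
python3 - <<'E'
from h import *
for px in [(285,202),(387,262),(337,323),(231,254)]: print("plate",at_z("scene",px,12).round())
for px in [(292,226),(313,239),(344,251)]: print("m",at_z("scene",px,52).round())
for px in [(268,227),(402,310),(443,265)]: print("plate s",at_z("side",px,12).round()) 
for px in [(313,222),(342,237),(362,254)]: print("m s",at_z("side",px,52).round())
E
```

```text
plate [ 484. -207.   12.]
plate [461. 154.  12.]
plate [694. 165.  12.]
plate [ 719. -196.   12.]
m [ 558. -109.   52.]
m [554. -34.  52.]
m [531.  56.  52.]
plate s [453. 138.  12.]
plate s [ 547. -256.   12.]
plate s [ 713. -204.   12.]
m s [529.  47.  52.]
m s [554. -39.  52.]
m s [ 555. -111.   52.]
```

```bash
python3 - <<'E'
from h import *
s=get_state();M=R.from_rotvec(s["eef_rot"]).as_matrix();print(M.round(3))
print("shift tool",M.T@(np.array([570,-30,280])-s["ee_pos"]))
m=camera_model("wrist");print(m["fx"],m["cx"],m["cy"],M.T@(m["xyz"]-s["ee_pos"]),(M.T@R.from_rotvec(m["rotation"]).as_matrix()).round(2))
E
```

```text
[[-0.954  0.301 -0.   ]
 [ 0.301  0.954 -0.   ]
 [-0.    -0.    -1.   ]]
shift tool [-552.56378587 -506.91828448  -26.67096813]
371.64829954431775 320.9208670646033 240.22706978320437 [  79.94217431    0.81522365 -120.10915142] [[-0.    0.95  0.31]
 [ 1.    0.   -0.  ]
 [-0.    0.31 -0.95]]
```

```bash

python3 -m inch '[{"roll":6.9},{"roll":6.9},{"roll":6.9},{"roll":6.9},{"roll":6.9}]'
python3 -m inch '[{"roll":6.9},{"roll":6.9},{"roll":6.9},{"roll":6.9},{"roll":6.9}]'
for i in 1 2 3 4; do python3 -m inch '[{"x":-0.0336,"y":0.0166},{"x":-0.0336,"y":0.0166},{"x":-0.0336,"y":0.0166},{"x":-0.0336,"y":0.0166},{"x":-0.0336,"y":0.0166}]'; done
python3 - <<'E'
from h import *
s=get_state();m=camera_model("wrist")
cv2.imwrite("pics/w1.png",camera("wrist")[:,:,::-1])
np.save("m1.npy",m,allow_pickle=True);print(s["time"],s["ee_pos"],s["eef_rot"])
M=R.from_rotvec(s["eef_rot"]).as_matrix();print(np.degrees(np.arctan2(M[1,1],M[0,1])))
print([(np.round(d["xy"]).tolist(),round(d["score"],2)) for d in look_for("wrist","mount1_center")])
E
```

```text
0.4 [195.6681526  619.73720886 253.14013058] [ 4.78447357e-01  3.10493932e+00 -4.98253345e-04]
72.48011772560547
[]schema error: expected keys x, y, z, roll, claw
schema error: expected keys x, y, z, roll, claw
schema error: expected keys x, y, z, roll, claw
schema error: expected keys x, y, z, roll, claw
schema error: expected keys x, y, z, roll, claw
schema error: expected keys x, y, z, roll, claw
```

View pics/w1.png

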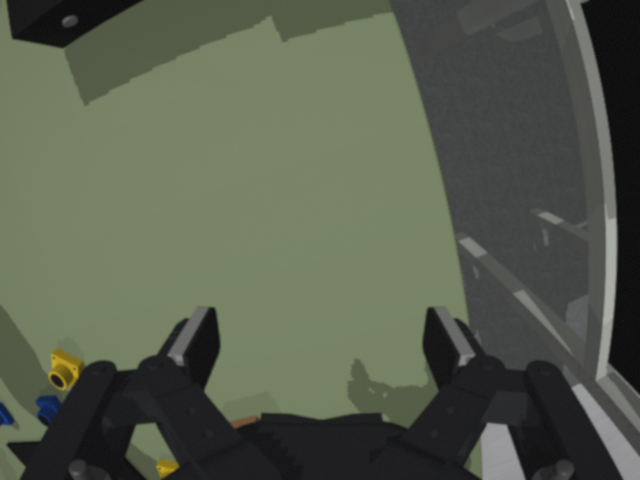

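The rows were refused because all five keys are required, so nothing moved. The picture only shows the start area, with the fingers at the bottom. I'll retype them in full.

```bash

for i in 1 2; do python3 -m inch '[{"x":0,"y":0,"z":0,"roll":6.9,"claw":100},{"x":0,"y":0,"z":0,"roll":6.9,"claw":100},{"x":0,"y":0,"z":0,"roll":6.9,"claw":100},{"x":0,"y":0,"z":0,"roll":6.9,"claw":100},{"x":0,"y":0,"z":0,"roll":6.9,"claw":100}]'; done
for i in 1 2 3 4; do python3 -m inch '[{"x":-0.0336,"y":0.0166,"z":0,"roll":0,"claw":100},{"x":-0.0336,"y":0.0166,"z":0,"roll":0,"claw":100},{"x":-0.0336,"y":0.0166,"z":0,"roll":0,"claw":100},{"x":-0.0336,"y":0.0166,"z":0,"roll":0,"claw":100},{"x":-0.0336,"y":0.0166,"z":0,"roll":0,"claw":100}]'; done
python3 - <<'E'
from h import *
s=get_state();m=camera_model("wrist")
cv2.imwrite("pics/w2.png",camera("wrist")[:,:,::-1])
np.save("m2.npy",m,allow_pickle=True);print(s["time"],s["ee_pos"],s["eef_rot"])
M=R.from_rotvec(s["eef_rot"]).as_matrix();print(np.degrees(np.arctan2(M[1,1],M[0,1])))
print([(np.round(d["xy"]).tolist(),round(d["score"],2)) for d in look_for("wrist","mount1_center")])
E
```

```text
time: 0.92
ee_pos: [195.6, 619.9, 253.3]
eef_rot: [-1.386, -2.819, -0.0]
wrist_force: [0.3, 0.6, -0.4]
width: 85.2
grasp_force: 0.0
time: 1.33
ee_pos: [195.6, 619.9, 253.4]
eef_rot: [-2.16, -2.282, -0.0]
wrist_force: [0.6, 0.4, -0.6]
width: 85.2
grasp_force: 0.0
time: 1.75
ee_pos: [289.3, 455.6, 253.4]
eef_rot: [-2.153, -2.288, -0.001]
wrist_force: [0.5, -0.1, -0.5]
width: 85.3
grasp_force: 0.0
time: 2.17
ee_pos: [382.4, 293.0, 253.6]
eef_rot: [-2.152, -2.288, -0.001]
wrist_force: [0.2, 1.2, -0.8]
width: 85.5
grasp_force: 0.0
time: 2.58
ee_pos: [475.5, 130.3, 253.7]
eef_rot: [2.153, 2.288, 0.002]
wrist_force: [0.7, -0.0, -0.7]
width: 85.0
grasp_force: 0.0
time: 3.0
ee_pos: [568.6, -32.3, 253.5]
eef_rot: [2.152, 2.288, 0.001]
wrist_force: [-0.1, 0.3, -0.1]
width: 85.8
grasp_force: 0.0
3.0 [568.63841539 -32.32934493 253.49782318] [2.15241132e+00 2.28818676e+00 9.81049365e-04]
3.50264784744291
[([303.0, 275.0], 0.63)]
```

View pics/w2.png

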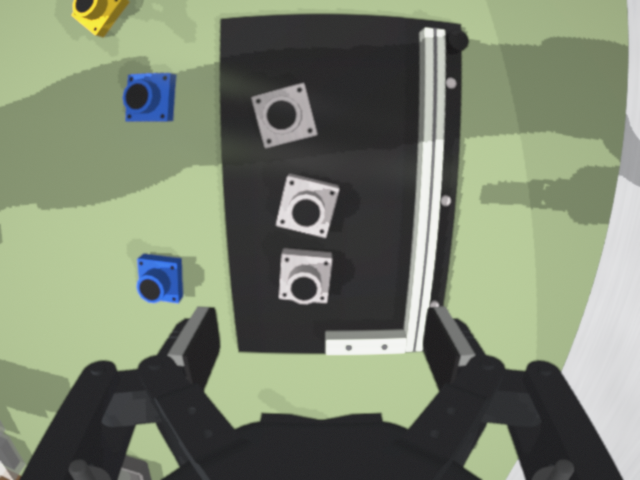

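The wrist view is clear, with up = +y and right = +x. The flanges are centred near (284,115), (308,206) and (306,276), the fence's near edge runs from (421,30) to (406,330), and the stop's inner edge is at row ~332. The blue and yellow parts lie off the plate.

```bash
cat >> h.py <<'E'
SQ=np.array([[-25,25],[25,25],[25,-25],[-25,-25.]])
def fitm(c,m,z=30):
    c=np.array(c,float);x0=np.r_[np.mean([at_z("wrist",p,z,m)[:2] for p in c],0),0]
    f=lambda p:(proj("wrist",plate2w(p,np.c_[SQ,np.full(4,z)]),m)-c).ravel()
    r=least_squares(f,x0);return r.x,r.fun
E
python3 - <<'E'
from h import *
m=np.load("m2.npy",allow_pickle=True).item()
img=cv2.imread("pics/w2.png")
# plate pose: corners + fence edge + stop edge
L=np.array([[-120,185,12],[-120,-185,12]]);P=np.array([[221,18],[239,352.]])
fe=np.array([at_z("wrist",p,32,m) for p in [(421,32),(418,100),(414,200),(407,300)]])
pl=[at_z("wrist",p,12,m) for p in P]
print("fence",fe.round(1).tolist(),"plate",np.round(pl,1).tolist())
print("fence yaw",np.degrees(np.arctan2(fe[-1,0]-fe[0,0],fe[0,1]-fe[-1,1])),"plate yaw",np.degrees(np.arctan2(pl[1][0]-pl[0][0],pl[0][1]-pl[1][1])))
print("stop",[at_z("wrist",p,32,m).round(1).tolist() for p in [(327,333),(404,331)]])
for c,h in [([(252,97),(304,83),(317,131),(265,147)],(281,115)),([(289,175),(339,188),(328,237),(277,224)],(307,212)),([(280,249),(333,251),(331,303),(279,302)],(305,289))]:
    x,f=fitm(c,m);print("m",x[:2].round(1),np.degrees(x[2]).round(1),"res",np.abs(f).max().round(1),"hole",at_z("wrist",h,52,m).round(1))
cv2.imwrite("pics/w2c.png",cv2.resize(img[0:360,210:480],None,fx=1.66,fy=1.66,interpolation=cv2.INTER_CUBIC))
E
```

```text
fence [[650.4, 143.9, 32.0], [651.6, 77.8, 32.0], [657.2, -17.2, 32.0], [665.0, -123.4, 32.0]] plate [[459.8, 152.5, 12.0], [482.0, -215.6, 12.0]]
fence yaw 3.1118380791849263 plate yaw 3.456243684738034
stop [[583.7, -167.4, 32.0], [667.9, -161.7, 32.0]]
m [530.1  54.7] 18.1 res 2.2 hole [529.5  53.4  52. ]
m [556.7 -30.7] -10.6 res 1.4 hole [556.3 -30.9  52. ]
m [ 557.8 -103.1] 1.5 res 4.2 hole [ 558.1 -106.4   52. ]
```

View pics/w2c.png

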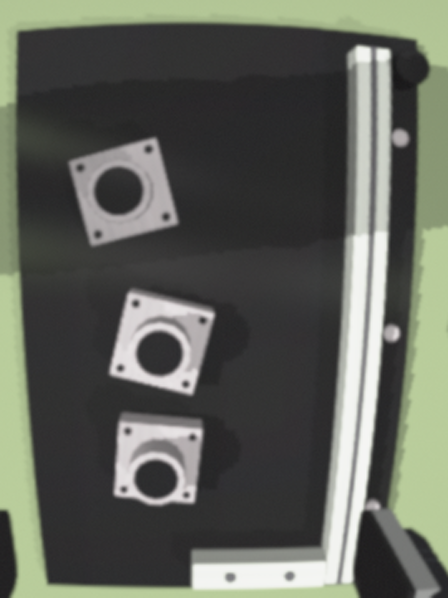

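```bash
python3 - <<'E'
from h import *
m=np.load("m2.npy",allow_pickle=True).item()
q=lambda c:[(a/1.66+210,b/1.66) for a,b in c]
fe=np.array([at_z("wrist",p,32,m) for p in q([(357,60),(356,230),(346,400),(331,540)])])
print("fence",fe.round(1).tolist(), np.degrees(np.arctan(-np.polyfit(fe[:,1],fe[:,0],1)[0])))
print("stop",[at_z("wrist",p,32,m).round(1).tolist() for p in q([(193,563),(323,562)])])
for c in [[(68,160),(155,138),(178,224),(92,246)],[(128,300),(213,318),(195,394),(109,375)],[(120,429),(203,437),(198,503),(115,497)]]:
    x,f=fitm(q(c),m);print("m",x[:2].round(1),np.degrees(x[2]).round(1),"res",np.abs(f).max().round(1))
g=cv2.cvtColor(cv2.imread("pics/w2.png"),6)
for r in (40,100,200,300): print(r,g[r,400:450:1].tolist())
for c in (340,380): print(c,g[325:360,c].tolist())
E
```

```text
fence [[654.5, 140.4, 32.0], [661.0, 42.3, 32.0], [667.2, -57.9, 32.0], [672.8, -154.3, 32.0]] 3.5390555440382254
stop [[583.5, -175.4, 32.0], [670.2, -171.6, 32.0]]
m [530.   53.6] 17.4 res 0.7
m [555.8 -33.6] -9.8 res 2.6
m [ 558.1 -108.8] -1.5 res 2.4
40 [47, 47, 49, 48, 48, 48, 45, 45, 46, 45, 45, 45, 46, 45, 46, 46, 46, 48, 67, 108, 145, 150, 131, 123, 142, 175, 198, 205, 207, 207, 207, 203, 184, 147, 110, 98, 121, 164, 194, 205, 207, 206, 203, 191, 161, 105, 50, 27, 30, 38]
100 [40, 41, 40, 42, 41, 40, 40, 37, 38, 38, 35, 38, 38, 38, 39, 39, 37, 41, 54, 81, 102, 111, 113, 122, 150, 183, 202, 208, 208, 207, 208, 204, 185, 141, 105, 104, 131, 172, 199, 206, 208, 206, 202, 190, 154, 101, 58, 41, 40, 40]
200 [49, 48, 46, 46, 46, 47, 46, 45, 45, 46, 46, 47, 46, 50, 74, 121, 157, 174, 180, 196, 225, 239, 243, 243, 243, 242, 242, 237, 212, 161, 135, 157, 209, 236, 242, 243, 243, 242, 238, 214, 160, 149, 165, 173, 175, 176, 180, 197, 214, 203]
300 [44, 45, 43, 44, 45, 58, 95, 139, 170, 181, 196, 223, 239, 243, 243, 242, 242, 241, 230, 187, 143, 151, 204, 237, 243, 244, 244, 244, 238, 201, 124, 70, 68, 77, 82, 79, 67, 54, 47, 46, 48, 48, 53, 76, 109, 132, 142, 145, 155, 172]
340 [44, 42, 43, 44, 53, 80, 110, 131, 138, 139, 138, 137, 139, 150, 190, 229, 241, 243, 243, 242, 242, 242, 243, 243, 243, 244, 243, 243, 241, 232, 210, 195, 192, 193, 193]
380 [41, 42, 43, 45, 65, 100, 128, 138, 139, 139, 139, 139, 145, 175, 223, 241, 244, 244, 243, 241, 237, 229, 230, 237, 241, 243, 243, 242, 235, 214, 196, 193, 193, 192, 192]
```

```bash

python3 -m inch '[{"x":-0.0148,"y":-0.003,"z":0.024,"roll":0,"claw":100},{"x":-0.0148,"y":-0.003,"z":0.024,"roll":0,"claw":100},{"x":-0.0148,"y":-0.003,"z":0.024,"roll":0,"claw":100},{"x":-0.0148,"y":-0.003,"z":0.024,"roll":0,"claw":100},{"x":-0.0148,"y":-0.003,"z":0.024,"roll":0,"claw":100}]' >/dev/null
python3 -m inch '[{"x":0,"y":0,"z":0.018,"roll":0,"claw":100},{"x":0,"y":0,"z":0.018,"roll":0,"claw":100},{"x":0,"y":0,"z":0.018,"roll":0,"claw":100},{"x":0,"y":0,"z":0.0155,"roll":0,"claw":100},{"x":0,"y":0,"z":0.009,"roll":5,"claw":100}]'
python3 - <<'E'
from h import *
m=camera_model("wrist");cv2.imwrite("pics/w3.png",camera("wrist")[:,:,::-1]);print(get_state()["ee_pos"],get_state()["wrist_force"])
E
```

```text
time: 3.93
ee_pos: [556.6, -104.8, 53.2]
eef_rot: [-2.249, -2.191, 0.001]
wrist_force: [-0.2, -0.4, 0.1]
width: 85.4
grasp_force: 0.0
[ 555.90225031 -104.41885557   52.17838002] [-0.1731382   0.32728424 -0.91071187]
```

View pics/w3.png

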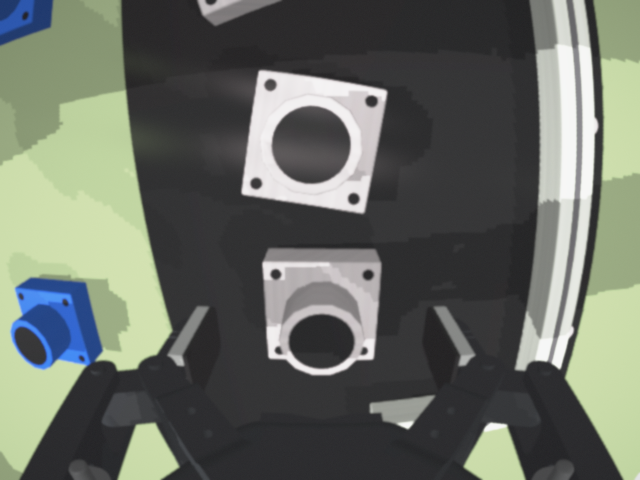

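The first mount sits square and centred between the open fingers, with its hole at (321,342). I'll grip the collar, undo the roll, slide to just short of the corner and check.

```bash

python3 -m inch '[{"x":-0.002,"y":0,"z":0,"roll":0,"claw":0},{"x":0,"y":0,"z":0,"roll":0,"claw":0},{"x":0,"y":0,"z":0,"roll":0,"claw":0},{"x":0,"y":0,"z":0,"roll":0,"claw":0},{"x":0,"y":0,"z":0,"roll":0,"claw":0}]' 35
python3 -m inch '[{"x":0,"y":0,"z":0,"roll":0,"claw":0},{"x":0,"y":0,"z":0,"roll":0,"claw":0},{"x":0,"y":0,"z":0,"roll":0,"claw":0},{"x":0,"y":0,"z":0,"roll":-5,"claw":0},{"x":0,"y":0,"z":0,"roll":0,"claw":0}]' 35
python3 -m inch '[{"x":-0.0087,"y":0.017,"z":0,"roll":0,"claw":0},{"x":-0.0087,"y":0.017,"z":0,"roll":0,"claw":0},{"x":-0.0087,"y":0.017,"z":0,"roll":0,"claw":0},{"x":-0.0087,"y":0.0172,"z":0,"roll":0,"claw":0},{"x":-0.0087,"y":0.015,"z":0,"roll":0,"claw":0}]' 35
python3 - <<'E'
from h import *
m=camera_model("wrist");cv2.imwrite("pics/w4.png",camera("wrist")[:,:,::-1]);print(get_state()["ee_pos"],get_state()["wrist_force"])
E
```

```text
time: 4.4
ee_pos: [557.9, -107.6, 55.8]
eef_rot: [2.249, 2.192, 0.002]
wrist_force: [-1.1, -0.1, 3.6]
width: 32.9
grasp_force: 34.4
time: 4.82
ee_pos: [558.2, -107.7, 55.8]
eef_rot: [2.148, 2.291, 0.002]
wrist_force: [-1.0, 0.3, 7.0]
width: 32.6
grasp_force: 35.2
time: 5.23
ee_pos: [642.6, -145.4, 55.6]
eef_rot: [-2.152, -2.284, 0.001]
wrist_force: [-5.4, 2.5, 10.8]
width: 32.7
grasp_force: 36.0
[ 645.88610793 -147.52795763   55.94965836] [0.1397594  0.87695058 2.08755548]
```

View pics/w4.png

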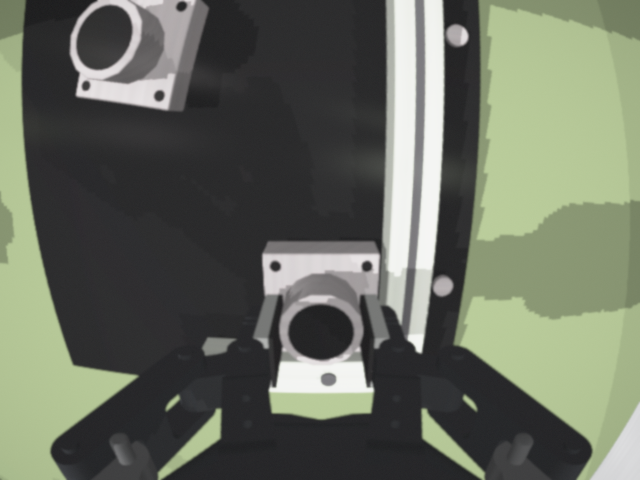

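The mount is square, its flange edge (380) almost at the fence (383) and close to the stop. Next I'll press it gently towards both.

```bash

python3 -m inch '[{"x":0,"y":0.001,"z":0,"roll":0,"claw":0},{"x":0,"y":0.001,"z":0,"roll":0,"claw":0},{"x":0,"y":0.001,"z":0,"roll":0,"claw":0},{"x":0,"y":0,"z":0,"roll":0,"claw":0},{"x":0,"y":0,"z":0,"roll":0,"claw":0}]' 35
python3 -m inch '[{"x":-0.001,"y":0,"z":0,"roll":0,"claw":0},{"x":-0.001,"y":0,"z":0,"roll":0,"claw":0},{"x":-0.001,"y":0,"z":0,"roll":0,"claw":0},{"x":0,"y":0,"z":0,"roll":0,"claw":0},{"x":0,"y":0,"z":0,"roll":0,"claw":0}]' 35
```

```text
time: 5.7
ee_pos: [646.0, -147.3, 55.8]
eef_rot: [2.154, 2.284, -0.001]
wrist_force: [-1.1, -3.1, 5.7]
width: 32.4
grasp_force: 35.9
time: 6.12
ee_pos: [646.1, -147.5, 55.7]
eef_rot: [-2.153, -2.286, -0.002]
wrist_force: [-3.0, 3.1, 8.7]
width: 32.6
grasp_force: 36.2
```

```bash

python3 -m inch '[{"x":0,"y":0.001,"z":0,"roll":0,"claw":0},{"x":0,"y":0.001,"z":0,"roll":0,"claw":0},{"x":0,"y":0.001,"z":0,"roll":0,"claw":0},{"x":0,"y":0,"z":0,"roll":0,"claw":0},{"x":0,"y":0,"z":0,"roll":0,"claw":0}]' 35
python3 -m inch '[{"x":-0.001,"y":0,"z":0,"roll":0,"claw":0},{"x":-0.001,"y":0,"z":0,"roll":0,"claw":0},{"x":-0.001,"y":0,"z":0,"roll":0,"claw":0},{"x":0,"y":0,"z":0,"roll":0,"claw":0},{"x":0,"y":0,"z":0,"roll":0,"claw":0}]' 35
python3 - <<'E'
from h import *
m=camera_model("wrist");i=camera("wrist")[:,:,::-1];cv2.imwrite("pics/w5.png",cv2.resize(i[220:400,200:440],None,fx=2.5,fy=2.5));print(get_state()["ee_pos"],get_state()["wrist_force"])
E
```

```text
time: 6.53
ee_pos: [646.3, -147.5, 55.6]
eef_rot: [-2.15, -2.282, 0.003]
wrist_force: [-10.5, 3.5, 16.6]
width: 32.7
grasp_force: 36.8
time: 6.95
ee_pos: [646.4, -147.6, 55.6]
eef_rot: [-2.147, -2.281, -0.0]
wrist_force: [-11.8, 8.2, 19.1]
width: 32.9
grasp_force: 37.3
[ 646.37728791 -147.61322598   55.5580804 ] [-11.61571682   8.74913198  19.86898002]
```

View pics/w5.png

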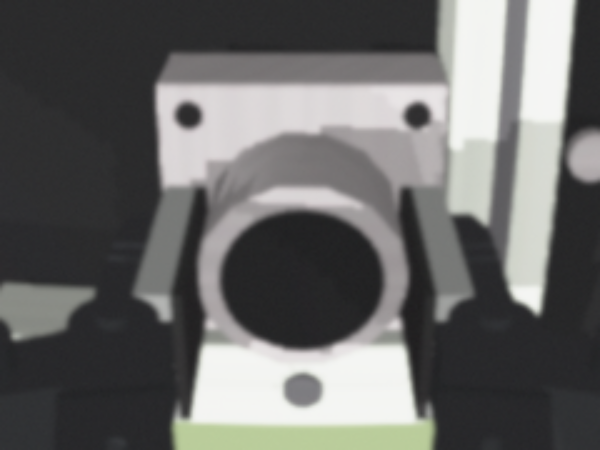

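Reaction forces now show contact with both the fence (-x) and the stop (+y), and the flange touches the fence in the picture. Release, lift, and read the settled pose.

```bash

python3 -m inch '[{"x":0,"y":0,"z":0,"roll":0,"claw":60},{"x":0,"y":0,"z":0,"roll":0,"claw":60},{"x":0,"y":0,"z":0,"roll":0,"claw":60},{"x":0,"y":0,"z":-0.02,"roll":0,"claw":60},{"x":0,"y":0,"z":-0.025,"roll":0,"claw":60}]' 35
python3 -m inch '[{"x":0,"y":0,"z":0,"roll":6.7,"claw":100},{"x":0,"y":0,"z":0,"roll":6.8,"claw":100},{"x":0,"y":0,"z":0,"roll":0,"claw":100},{"x":0,"y":0,"z":0,"roll":0,"claw":100},{"x":0,"y":0,"z":0,"roll":0,"claw":100}]' 35
python3 - <<'E'
from h import *
s=get_state();M=R.from_rotvec(s["eef_rot"]).as_matrix();print(M.round(3))
for t in [(556,-32.5,56)]:print((M.T@(np.array(t)-s["ee_pos"])).round(1))
E
```

```text
time: 7.42
ee_pos: [647.7, -151.3, 98.0]
eef_rot: [-2.152, -2.285, 0.004]
wrist_force: [0.8, -0.1, 0.4]
width: 51.4
grasp_force: 0.0
time: 7.83
ee_pos: [649.1, -151.6, 99.4]
eef_rot: [-2.404, -2.023, 0.001]
wrist_force: [0.3, 0.4, -0.0]
width: 85.3
grasp_force: 0.0
[[ 0.171  0.985 -0.001]
 [ 0.985 -0.171 -0.   ]
 [-0.    -0.001 -1.   ]]
[ 101.4 -112.1   43.4]
```

```bash

python3 -m inch '[{"x":0.0203,"y":-0.0224,"z":0,"roll":0,"claw":100},{"x":0.0203,"y":-0.0224,"z":0,"roll":0,"claw":100},{"x":0.0203,"y":-0.0224,"z":0,"roll":0,"claw":100},{"x":0.0203,"y":-0.0224,"z":0,"roll":0,"claw":100},{"x":0.0203,"y":-0.0224,"z":0,"roll":0,"claw":100}]' 35
python3 -m inch '[{"x":0,"y":0,"z":0.018,"roll":0,"claw":100},{"x":0,"y":0,"z":0.015,"roll":0,"claw":100},{"x":0,"y":0,"z":0.01,"roll":0,"claw":100},{"x":0,"y":0,"z":0,"roll":0,"claw":100},{"x":0,"y":0,"z":0,"roll":0,"claw":100}]' 35
python3 - <<'E'
from h import *
m=camera_model("wrist");i=camera("wrist")[:,:,::-1];cv2.imwrite("pics/w6.png",i);print(get_state()["ee_pos"],get_state()["wrist_force"])
for h in [(321,342)]: print(at_z("wrist",h,52,m))
E
```

```text
time: 8.25
ee_pos: [555.7, -31.2, 99.6]
eef_rot: [-2.405, -2.022, 0.0]
wrist_force: [0.9, 1.0, -0.0]
width: 85.2
grasp_force: 0.0
time: 8.67
ee_pos: [556.6, -32.7, 56.5]
eef_rot: [-2.407, -2.019, 0.001]
wrist_force: [-0.5, 0.4, 0.4]
width: 85.4
grasp_force: 0.0
[557.13500125 -32.83604173  57.09041717] [ 0.92053702 -1.27446961 -0.21604644]
[555.76465646 -35.52753476  52.        ]
```

View pics/w6.png

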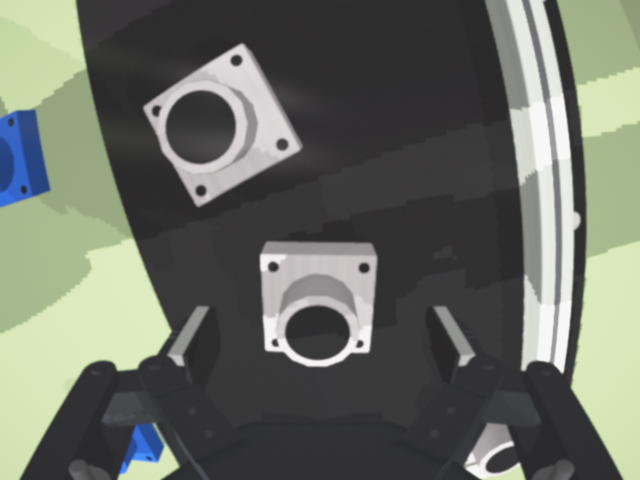

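Mount 2 is square and centred between the fingers (hole at 318,332). Mount 1 of the finished row is visible at the lower right. Grip mount 2, undo the roll and slide it to a few mm short.

```bash

python3 -m inch '[{"x":0,"y":0,"z":0,"roll":0,"claw":0},{"x":0,"y":0,"z":0,"roll":0,"claw":0},{"x":0,"y":0,"z":0,"roll":0,"claw":0},{"x":0,"y":0,"z":0,"roll":0,"claw":0},{"x":0,"y":0,"z":0,"roll":0,"claw":0}]' 35
python3 -m inch '[{"x":0,"y":0,"z":0,"roll":0,"claw":0},{"x":0,"y":0,"z":0,"roll":-4.5,"claw":0},{"x":0,"y":0,"z":0,"roll":-4.5,"claw":0},{"x":0,"y":0,"z":0,"roll":-4.5,"claw":0},{"x":0,"y":0,"z":0,"roll":0,"claw":0}]' 35
python3 -m inch '[{"x":-0.0126,"y":0.0156,"z":0,"roll":0,"claw":0},{"x":-0.0126,"y":0.0156,"z":0,"roll":0,"claw":0},{"x":-0.0126,"y":0.0156,"z":0,"roll":0,"claw":0},{"x":-0.0126,"y":0.0156,"z":0,"roll":0,"claw":0},{"x":-0.0126,"y":0.0156,"z":0,"roll":0,"claw":0}]' 35
python3 -m inch '[{"x":0,"y":0.0015,"z":0,"roll":0,"claw":0},{"x":0,"y":0.0015,"z":0,"roll":0,"claw":0},{"x":0,"y":0.0015,"z":0,"roll":0,"claw":0},{"x":0,"y":0.0015,"z":0,"roll":0,"claw":0},{"x":0,"y":0,"z":0,"roll":0,"claw":0}]' 35
```

```text
time: 9.13
ee_pos: [556.8, -32.1, 57.3]
eef_rot: [-2.407, -2.019, -0.0]
wrist_force: [-1.3, 1.0, 4.4]
width: 32.7
grasp_force: 34.4
time: 9.55
ee_pos: [557.2, -32.1, 57.3]
eef_rot: [2.149, 2.29, 0.002]
wrist_force: [-0.5, -0.4, 5.0]
width: 32.8
grasp_force: 35.0
time: 9.97
ee_pos: [638.0, -89.2, 57.2]
eef_rot: [-2.152, -2.283, 0.0]
wrist_force: [-4.9, 4.1, 10.2]
width: 32.7
grasp_force: 35.8
time: 10.38
ee_pos: [642.9, -91.6, 57.2]
eef_rot: [-2.155, -2.286, 0.005]
wrist_force: [-3.3, -4.6, 8.1]
width: 32.3
grasp_force: 36.2
```

```bash

python3 -m inch '[{"x":-0.001,"y":0.001,"z":0,"roll":0,"claw":0},{"x":-0.001,"y":0.001,"z":0,"roll":0,"claw":0},{"x":-0.001,"y":0,"z":0,"roll":0,"claw":0},{"x":-0.001,"y":0,"z":0,"roll":0,"claw":0},{"x":0,"y":0,"z":0,"roll":0,"claw":0}]' 35
python3 -m inch '[{"x":-0.001,"y":0.001,"z":0,"roll":0,"claw":0},{"x":-0.001,"y":0,"z":0,"roll":0,"claw":0},{"x":-0.001,"y":0,"z":0,"roll":0,"claw":0},{"x":-0.001,"y":0,"z":0,"roll":0,"claw":0},{"x":0,"y":0,"z":0,"roll":0,"claw":0}]' 35
python3 -m inch '[{"x":-0.001,"y":0,"z":0,"roll":0,"claw":0},{"x":-0.001,"y":0,"z":0,"roll":0,"claw":0},{"x":0,"y":0,"z":0,"roll":0,"claw":0},{"x":0,"y":0,"z":0,"roll":0,"claw":0},{"x":0,"y":0,"z":0,"roll":0,"claw":0}]' 35
```

```text
time: 10.8
ee_pos: [643.0, -91.8, 57.2]
eef_rot: [-2.149, -2.282, 0.004]
wrist_force: [-12.0, 2.5, 16.9]
width: 32.7
grasp_force: 37.1
time: 11.22
ee_pos: [643.2, -92.1, 57.2]
eef_rot: [-2.142, -2.28, 0.002]
wrist_force: [-15.1, 10.7, 22.8]
width: 32.7
grasp_force: 37.8
time: 11.63
ee_pos: [643.2, -92.2, 57.1]
eef_rot: [-2.14, -2.279, -0.0]
wrist_force: [-16.7, 14.1, 24.5]
width: 32.7
grasp_force: 37.9
```

```bash

python3 -m inch '[{"x":0,"y":-0.002,"z":0,"roll":0,"claw":0},{"x":0,"y":-0.002,"z":0,"roll":0,"claw":0},{"x":0,"y":0,"z":0,"roll":0,"claw":0},{"x":0,"y":0,"z":0,"roll":0,"claw":0},{"x":0,"y":0,"z":0,"roll":0,"claw":0}]' 35
python3 - <<'E'
from h import *
i=camera("wrist")[:,:,::-1];cv2.imwrite("pics/w7.png",i);np.save("m7.npy",camera_model("wrist"),allow_pickle=True)
j=camera("side")[:,:,::-1];cv2.imwrite("pics/s7.png",j)
for n in("wrist","side"):print([(np.round(d["xy"],1).tolist(),round(d["score"],2)) for d in look_for(n,"mount1_center")])
for P in [(646.3,-147.6,52),(643.2,-92.2,52)]:print(proj("side",P),proj("scene",P))
E
```

```text
time: 12.05
ee_pos: [643.0, -94.5, 57.3]
eef_rot: [-2.147, -2.285, -0.005]
wrist_force: [-3.5, 7.3, 11.6]
width: 32.7
grasp_force: 36.5
[([320.8, 387.9], 0.59)]
[([404.9, 258.9], 0.87)]
[[405.23852409 248.19039672]] [[260.17174804 238.4014976 ]]
[[387.83156869 235.72165126]] [[275.63443706 248.3163179 ]]
```

Backing off the fence pressure freed it, so that was stiction. Continue along the fence towards mount A.

```bash

python3 -m inch '[{"x":-0.001,"y":-0.0005,"z":0,"roll":0,"claw":0},{"x":-0.001,"y":0,"z":0,"roll":0,"claw":0},{"x":-0.001,"y":0,"z":0,"roll":0,"claw":0},{"x":0,"y":0,"z":0,"roll":0,"claw":0},{"x":0,"y":0,"z":0,"roll":0,"claw":0}]' 35
python3 -m inch '[{"x":-0.001,"y":0,"z":0,"roll":0,"claw":0},{"x":-0.001,"y":0,"z":0,"roll":0,"claw":0},{"x":-0.001,"y":0,"z":0,"roll":0,"claw":0},{"x":0,"y":0,"z":0,"roll":0,"claw":0},{"x":0,"y":0,"z":0,"roll":0,"claw":0}]' 35
```

```text
time: 12.67
ee_pos: [643.2, -97.0, 57.3]
eef_rot: [-2.146, -2.286, -0.006]
wrist_force: [-2.8, 10.1, 11.2]
width: 32.5
grasp_force: 36.4
time: 13.08
ee_pos: [643.3, -98.6, 57.3]
eef_rot: [-2.144, -2.285, -0.007]
wrist_force: [-2.7, 11.7, 14.0]
width: 32.4
grasp_force: 36.6
```

```bash

for k in 1 2; do python3 -m inch '[{"x":-0.001,"y":0,"z":0,"roll":0,"claw":0},{"x":-0.001,"y":0,"z":0,"roll":0,"claw":0},{"x":-0.001,"y":0,"z":0,"roll":0,"claw":0},{"x":0,"y":0,"z":0,"roll":0,"claw":0},{"x":0,"y":0,"z":0,"roll":0,"claw":0}]' 35; done
```

```text
time: 13.5
ee_pos: [643.3, -98.7, 57.3]
eef_rot: [-2.14, -2.285, -0.01]
wrist_force: [-4.4, 16.5, 15.4]
width: 33.0
grasp_force: 36.9
time: 13.92
ee_pos: [643.4, -98.9, 57.3]
eef_rot: [-2.137, -2.283, -0.013]
wrist_force: [-6.1, 21.8, 18.7]
width: 32.3
grasp_force: 37.2
```

```bash

python3 -m inch '[{"x":0.001,"y":0,"z":0,"roll":0,"claw":0},{"x":0.001,"y":0,"z":0,"roll":0,"claw":60},{"x":0,"y":0,"z":0,"roll":0,"claw":60},{"x":0,"y":0,"z":0,"roll":0,"claw":60},{"x":0,"y":0,"z":0,"roll":0,"claw":60}]' 35
python3 -m inch '[{"x":0,"y":0,"z":-0.022,"roll":0,"claw":100},{"x":0,"y":0,"z":-0.022,"roll":0,"claw":100},{"x":0,"y":0,"z":0,"roll":-7,"claw":100},{"x":0,"y":0,"z":0,"roll":-7,"claw":100},{"x":0,"y":0,"z":0,"roll":0,"claw":100}]' 35
python3 - <<'E'
from h import *
s=get_state();M=R.from_rotvec(s["eef_rot"]).as_matrix();print(M.round(3))
for t in [(530,53.7,57)]:print((M.T@(np.array(t)-s["ee_pos"])).round(1))
E
```

```text
time: 14.33
ee_pos: [643.5, -110.5, 56.5]
eef_rot: [-2.154, -2.287, 0.002]
wrist_force: [-0.2, -0.8, -0.6]
width: 51.4
grasp_force: 0.0
time: 14.75
ee_pos: [644.0, -110.9, 101.1]
eef_rot: [1.854, 2.535, -0.0]
wrist_force: [-0.1, 0.6, 0.2]
width: 85.4
grasp_force: 0.0
[[-0.303  0.953  0.   ]
 [ 0.953  0.303 -0.   ]
 [-0.001  0.    -1.   ]]
[191.4 -58.8  44. ]
```

```bash

python3 -m inch '[{"x":0.035,"y":-0.0118,"z":0,"roll":0,"claw":100},{"x":0.035,"y":-0.0118,"z":0,"roll":0,"claw":100},{"x":0.035,"y":-0.0118,"z":0,"roll":0,"claw":100},{"x":0.035,"y":-0.0118,"z":0,"roll":0,"claw":100},{"x":0.035,"y":-0.0118,"z":0,"roll":0,"claw":100}]' 35 >/dev/null
python3 -m inch '[{"x":0.0164,"y":0,"z":0,"roll":0,"claw":100},{"x":0,"y":0,"z":0.018,"roll":0,"claw":100},{"x":0,"y":0,"z":0.015,"roll":0,"claw":100},{"x":0,"y":0,"z":0.01,"roll":0,"claw":100},{"x":0,"y":0,"z":0,"roll":0,"claw":100}]' 35
python3 - <<'E'
from h import *
import numpy as np
i=camera("wrist");cv2.imwrite("pics/w8.png",i[:,:,::-1]);m=camera_model("wrist")
print(get_state()["ee_pos"],[(np.round(d["xy"],1).tolist(),round(d["score"],2)) for d in look_for("wrist","mount1_center")])
# compare with w6 in which mount2 sat well between the pads: find hole = dark blob and flange top edge
for f in ("w6","w8"):
    g=cv2.cvtColor(cv2.imread(f"pics/{f}.png"),cv2.COLOR_BGR2GRAY)[225:385,225:415]
    n,l,st,c=cv2.connectedComponentsWithStats((g>95).astype(np.uint8))
    k=1+np.argmax(st[1:,4]);b=(l==k).astype(np.uint8)
    cn=max(cv2.findContours(b,0,2)[0],key=cv2.contourArea)
    print(f,"area",st[k,4],"box",st[k,:4]+[225,225,0,0])
    top=np.array([[x,np.argmax(b[:,x])] for x in range(st[k,0]+12,st[k,0]+st[k,2]-12,8)])
    print("top edge slope deg",np.degrees(np.arctan(np.polyfit(top[:,0],top[:,1],1)[0])).round(1))
    h=cv2.connectedComponentsWithStats((g[70:]<60).astype(np.uint8));print([(s[:5]+[225,295,0,0,0]).tolist() for s in h[2][1:] if s[4]>300])
E
```

```text
time: 15.58
ee_pos: [528.8, 54.2, 55.8]
eef_rot: [-1.861, -2.528, 0.005]
wrist_force: [0.6, -0.5, 0.4]
width: 85.1
grasp_force: 0.0
[529.5421123   54.09631177  56.83918696] []
w6 area 10334 box [259 241 119 126]
top edge slope deg 0.6
[[225, 295, 190, 90, 9691], [287, 307, 62, 51, 2475]]
w8 area 10224 box [263 246 118 125]
top edge slope deg 0.0
[[225, 295, 42, 47, 1724], [376, 295, 39, 57, 2033], [291, 311, 62, 52, 2508]]
```

Mount 3 sits in the same place and orientation in the view as mount 2 did (0° slope, hole within 4 px). Grip it and slide it over.

```bash

python3 -m inch '[{"x":0,"y":0,"z":0,"roll":0,"claw":0},{"x":0,"y":0,"z":0,"roll":0,"claw":0},{"x":0,"y":0,"z":0,"roll":0,"claw":0},{"x":0,"y":0,"z":0,"roll":0,"claw":0},{"x":0,"y":0,"z":0,"roll":0,"claw":0}]' 35
python3 -m inch '[{"x":0,"y":0,"z":0,"roll":0,"claw":0},{"x":0,"y":0,"z":0,"roll":4.7,"claw":0},{"x":0,"y":0,"z":0,"roll":4.7,"claw":0},{"x":0,"y":0,"z":0,"roll":4.6,"claw":0},{"x":0,"y":0,"z":0,"roll":0,"claw":0}]' 35
python3 -m inch '[{"x":-0.0204,"y":0.02,"z":0,"roll":0,"claw":0},{"x":-0.0204,"y":0.02,"z":0,"roll":0,"claw":0},{"x":-0.0204,"y":0.02,"z":0,"roll":0,"claw":0},{"x":-0.0204,"y":0.02,"z":0,"roll":0,"claw":0},{"x":-0.0204,"y":0.02,"z":0,"roll":0,"claw":0}]' 35
python3 -m inch '[{"x":0,"y":0.0015,"z":0,"roll":0,"claw":0},{"x":0,"y":0.0015,"z":0,"roll":0,"claw":0},{"x":0,"y":0.001,"z":0,"roll":0,"claw":0},{"x":0,"y":0,"z":0,"roll":0,"claw":0},{"x":0,"y":0,"z":0,"roll":0,"claw":0}]' 35
```

```text
time: 16.1
ee_pos: [530.5, 54.8, 58.4]
eef_rot: [1.858, 2.533, 0.001]
wrist_force: [-0.8, -0.8, 5.6]
width: 32.5
grasp_force: 34.3
time: 16.52
ee_pos: [530.9, 54.6, 58.4]
eef_rot: [2.156, 2.283, 0.001]
wrist_force: [-1.3, -0.0, 5.1]
width: 32.6
grasp_force: 34.8
time: 16.93
ee_pos: [636.8, -41.3, 57.7]
eef_rot: [-2.151, -2.288, 0.0]
wrist_force: [-1.6, 1.2, 0.9]
width: 32.3
grasp_force: 35.6
time: 17.35
ee_pos: [639.9, -39.5, 57.9]
eef_rot: [-2.151, -2.289, -0.0]
wrist_force: [-0.3, -2.7, 0.5]
width: 32.7
grasp_force: 36.1
```

```bash

python3 -m inch '[{"x":0,"y":0.001,"z":0,"roll":0,"claw":0},{"x":0,"y":0.001,"z":0,"roll":0,"claw":0},{"x":0,"y":0.001,"z":0,"roll":0,"claw":0},{"x":0,"y":0,"z":0,"roll":0,"claw":0},{"x":0,"y":0,"z":0,"roll":0,"claw":0}]' 35
python3 -m inch '[{"x":-0.002,"y":-0.001,"z":0,"roll":0,"claw":0},{"x":-0.002,"y":-0.001,"z":0,"roll":0,"claw":0},{"x":-0.002,"y":0,"z":0,"roll":0,"claw":0},{"x":-0.001,"y":0,"z":0,"roll":0,"claw":0},{"x":0,"y":0,"z":0,"roll":0,"claw":0}]' 35
python3 -m inch '[{"x":-0.001,"y":0,"z":0,"roll":0,"claw":0},{"x":-0.001,"y":0,"z":0,"roll":0,"claw":0},{"x":-0.001,"y":0,"z":0,"roll":0,"claw":0},{"x":-0.001,"y":0,"z":0,"roll":0,"claw":0},{"x":0,"y":0,"z":0,"roll":0,"claw":0}]' 35
```

```text
time: 17.77
ee_pos: [640.2, -39.5, 57.9]
eef_rot: [-2.148, -2.284, 0.005]
wrist_force: [-10.0, -0.6, 13.0]
width: 32.2
grasp_force: 37.3
time: 18.18
ee_pos: [640.0, -40.9, 58.1]
eef_rot: [-2.142, -2.286, -0.004]
wrist_force: [-8.3, 8.5, 12.2]
width: 32.6
grasp_force: 37.1
time: 18.6
ee_pos: [640.2, -44.2, 58.1]
eef_rot: [-2.141, -2.286, -0.005]
wrist_force: [-8.1, 9.6, 13.3]
width: 32.8
grasp_force: 37.2
```

```bash

for k in 1 2 3; do python3 -m inch '[{"x":-0.001,"y":0,"z":0,"roll":0,"claw":0},{"x":-0.001,"y":0,"z":0,"roll":0,"claw":0},{"x":-0.001,"y":0,"z":0,"roll":0,"claw":0},{"x":-0.001,"y":0,"z":0,"roll":0,"claw":0},{"x":0,"y":0,"z":0,"roll":0,"claw":0}]' 35; done
```

```text
time: 19.02
ee_pos: [640.5, -48.0, 58.1]
eef_rot: [-2.141, -2.286, -0.005]
wrist_force: [-7.8, 11.0, 13.1]
width: 32.8
grasp_force: 37.3
time: 19.43
ee_pos: [640.6, -48.6, 58.3]
eef_rot: [-2.136, -2.285, -0.009]
wrist_force: [-11.1, 17.0, 18.9]
width: 32.1
grasp_force: 37.7
time: 19.85
ee_pos: [640.6, -48.9, 58.4]
eef_rot: [-2.132, -2.283, -0.013]
wrist_force: [-13.0, 23.3, 21.9]
width: 32.6
grasp_force: 38.1
```

Contact is made at a 50 mm pitch. Relax, release, lift and look from above.

```bash

python3 -m inch '[{"x":0.001,"y":0,"z":0,"roll":0,"claw":0},{"x":0.001,"y":0,"z":0,"roll":0,"claw":60},{"x":0,"y":0,"z":0,"roll":0,"claw":60},{"x":0,"y":0,"z":0,"roll":0,"claw":60},{"x":0,"y":0,"z":0,"roll":0,"claw":60}]' 35
python3 -m inch '[{"x":0,"y":0,"z":-0.022,"roll":0,"claw":60},{"x":0,"y":0,"z":-0.022,"roll":0,"claw":60},{"x":0,"y":0,"z":-0.035,"roll":0,"claw":60},{"x":-0.013,"y":-0.01,"z":-0.035,"roll":0,"claw":60},{"x":-0.013,"y":-0.01,"z":-0.03,"roll":0,"claw":60}]' 35
python3 -m inch '[{"x":-0.005,"y":0,"z":0,"roll":0,"claw":60},{"x":0,"y":0,"z":0,"roll":0,"claw":60},{"x":0,"y":0,"z":0,"roll":0,"claw":60},{"x":0,"y":0,"z":0,"roll":0,"claw":60},{"x":0,"y":0,"z":0,"roll":0,"claw":60}]' 35
python3 - <<'E'
from h import *
np.save("m9.npy",camera_model("wrist"),allow_pickle=True);m=camera_model("wrist");i=camera("wrist")[:,:,::-1];cv2.imwrite("pics/w9.png",i)
p=proj("wrist",[(646,-148,30),(643,-98,30),(640,-48,30)],m);print(p.round())
x0,x1=int(p[:,0].min())-85,int(p[:,0].max())+75;y0,y1=max(0,int(p[:,1].min())-60),min(480,int(p[:,1].max())+60)
s=min(800/(x1-x0),600/(y1-y0));print(x0,y0,s);cv2.imwrite("pics/w9c.png",cv2.resize(i[y0:y1,x0:x1],None,fx=s*.99,fy=s*.99,interpolation=2))
E
```

```text
time: 20.27
ee_pos: [642.5, -61.7, 57.7]
eef_rot: [2.153, 2.287, -0.001]
wrist_force: [0.1, 0.5, 1.0]
width: 51.1
grasp_force: 0.0
time: 20.68
ee_pos: [624.6, -88.7, 203.6]
eef_rot: [2.151, 2.288, 0.001]
wrist_force: [0.9, -1.7, 0.5]
width: 51.3
grasp_force: 0.0
time: 21.1
ee_pos: [624.0, -92.5, 200.2]
eef_rot: [-2.15, -2.287, 0.002]
wrist_force: [-0.8, -0.3, 0.1]
width: 51.5
grasp_force: 0.0
[[343. 287.]
 [344. 232.]
 [345. 171.]]
257 110 2.5316455696202533
```

View pics/w9c.png

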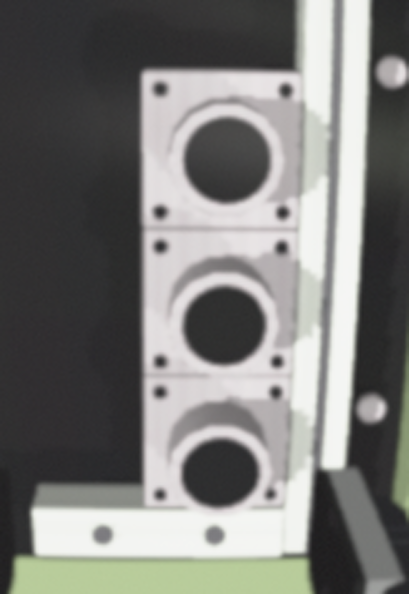

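The last view shows all three mounts upright in one straight row: flange joints at crop rows 228 and 375, right edges on the fence and the bottom one on the stop (row 506). A quick numeric check of the gaps follows.

```bash
python3 - <<'E'
from h import *
m=np.load("m9.npy",allow_pickle=True).item()
g=cv2.cvtColor(cv2.imread("pics/w9.png"),6)
print("px/mm",np.linalg.norm(np.diff(proj("wrist",[(643,-98,30),(644,-98,30)],m),axis=0)))
for c in (318,345): print("col",c,"joints",g[194:206,c].tolist(),g[252:264,c].tolist(),"stop",g[300:316,c].tolist())
for r in (150,190,207,250,262,300): print("row",r,g[r,362:384].tolist(), "left",int(np.argmax(g[r,300:330]>110))+300)
c=lambda a,b:(257+a/2.506,110+b/2.506)
for q in [[(143,71),(299,71),(296,227),(143,228)],[(143,231),(296,230),(290,374),(143,375)],[(143,378),(290,377),(284,505),(144,506)]]:
    x,f=fitm([c(*p) for p in q],m);print(x[:2].round(1),np.degrees(x[2]).round(1),np.abs(f).max().round(1))
E
```

```text
px/mm 1.2201599800121334
col 318 joints [131, 142, 163, 186, 201, 199, 185, 182, 200, 212, 212, 199] [174, 156, 149, 155, 175, 195, 196, 186, 191, 207, 210, 198] stop [222, 222, 222, 220, 214, 193, 168, 159, 171, 196, 213, 207, 185, 207, 236, 242]
col 345 joints [222, 219, 221, 224, 224, 219, 201, 190, 206, 219, 221, 218] [46, 49, 68, 124, 183, 215, 220, 215, 214, 218, 220, 220] stop [46, 47, 47, 46, 48, 46, 46, 47, 46, 45, 50, 77, 133, 190, 220, 232]
row 150 [183, 184, 184, 184, 185, 184, 181, 176, 172, 172, 175, 183, 195, 200, 190, 181, 200, 230, 241, 242, 243, 242] left 313
row 190 [216, 206, 198, 196, 193, 190, 184, 179, 186, 206, 219, 223, 219, 208, 201, 226, 241, 243, 243, 243, 242, 242] left 313
row 207 [228, 227, 226, 219, 191, 137, 91, 76, 91, 140, 193, 218, 217, 211, 225, 240, 243, 244, 243, 243, 242, 242] left 314
row 250 [221, 221, 220, 217, 210, 202, 206, 212, 218, 221, 220, 215, 225, 240, 243, 243, 243, 242, 242, 243, 242, 237] left 314
row 262 [226, 226, 224, 220, 217, 216, 219, 222, 224, 220, 212, 216, 232, 241, 243, 242, 242, 242, 242, 242, 237, 202] left 314
row 300 [217, 218, 208, 189, 177, 174, 173, 166, 154, 153, 182, 206, 221, 235, 241, 242, 242, 239, 220, 160, 94, 52] left 314
[639.9 -47.4] 3.9 1.2
[643.  -97.8] 3.7 0.8
[ 646.2 -147.8] 3.8 0.7
```

```bash
python3 -c "from cell import *; print(close_job())"
```

```text
the job is handed in; nothing more can be done
None
```

The three mounts stand upright in one straight row, flush against the fence with the first against the end stop; the last close-up showed no visible gaps, and the job was handed in at about 21 s of the 48 s allowed.

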